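# Fetch the solder-paste tin from behind the bottles

### The arm

A 6-joint arm with a two-finger parallel gripper is mounted at the origin on the work surface. World frame = base frame: x ahead of the robot, y to its left, z up, the work surface at z = 0. Lengths are in m, angles in rad, forces in N, time in s.
With the tool pointing down it reaches from about 0.4 to 0.825 m from the base axis. Payload 7 kg.
Tool frame: the origin (TCP) lies at the very end of the fingers, on their centre line; the grasp point (between the pads) lies 19 mm behind it; z points along the fingers, y is the line along which they close (so a half turn about z gives the same grasp; the last joint's range is limited). The gripper opens to 88 mm and grips with 3 to 60 N. Pads are 19 mm wide; open, the fingers measure 130 mm over their backs; the gripper's body (78 mm by 193 mm) begins 47 mm behind the grasp point.
Start: joints at [1.45, 0.359, 0.012, 0, -1.224, -0.288], TCP at [0.268, 0.619, 0.227] pointing down, gripper open.
Joint ranges: [-3.07, 3.07], [-1.43, 2.12], [-1.02, 1.25], [-3.03, 1.67], [-3.05, -0], [-3.03, 3.03]. Speed limits (rad/s): [2.39, 2.39, 3.01, 3.14, 3.14, 3.14].

### API

Orientations are given as a unit quaternion [w, x, y, z].
In Python, from station import ctrl, planner, monitor, imaging gives the robot as it stands. Calls block until the motion is done:
- ctrl.goto(position, orientation): joint-space move of the TCP to a pose.
- ctrl.move_straight(position, rot=None, v=0.15, contact_N=None): straight line of the TCP; rot=None keeps the orientation; v is the mean speed in m/s. With contact_N (N) it stops when the force on the tool has changed by that much, and returns True; else False.
- ctrl.goto_joints(angles): joint-space move.
- ctrl.gripper_to(opening): finger opening in m; the grip force is fixed at half the most; returns when the fingers have stopped.
- ctrl.sleep(seconds).
- planner.inverse_kinematics(position, orientation): joint angles nearest the present ones, or None.
- monitor.read_state(): the state.
- imaging.get_image(name): name is "side" or "top"; returns a dict with "image" (384x512x3 uint8, red, green, blue), "fx", "fy", "cx", "cy" (pixels), "R" (3x3) and "t" (3): a world point X has camera coordinates R X + t. Camera axes: x right, y down, z forward; pixel columns grow to the right and rows downward; lengths in m; the calibration is good to about 2 mm. A picture is of the moment at which its call begins. There is no depth.
A pose or a line that the arm cannot do raises ctrl.MotionError and nothing moves.
- ctrl.close_job(): hands the job in; it is judged then, once.
The state is a dict: "time_s": time; "joint_positions": joint angles; "qvel": joint speeds; "tau": joint torques, N m; "position": TCP position; "eef_rot": TCP orientation; "ft_force": force on the tool from outside, world axes, zero at the start; "torque": the same for the moment, N m; "finger_gap": finger opening in m; "finger_force": force on a finger pad.
Only numpy, scipy, OpenCV 4.12 (cv2) and the standard library are available. Lean on these libraries where they do the work, as an engineer would, in place of code of your own. Each camera call takes 0.05 s, during which the arm holds its last target. There are 200 camera calls.

### The job

First clear the three bottles out of the black caddy and stand them all in the steel drip tray, then fetch the low round tin they were hemming in and set it centred on the cork coaster beside the opened phone. Only after that, put each bottle back in the caddy on the very spot where that same bottle stood at the start. Keep the bottles and the tin upright and leave the screwdriver, the tape roll and the solder spool where they are.

Things in the scene. Friction and masses are not known exactly. Their poses are not given: they have to be found in the camera images.
- dropper_center (a point): Dropper bottle: round white body 36 mm diameter, straight from the foot up to 64 mm, then a slim pointed grey nozzle; 92 mm high in all, about 60 g. This point is on its axis 46 mm above its foot (half-way up); z is up along the bottle. Loose, starts on one of the three bottle places of the caddy.
- square_center (a point): Square bottle: white body 36 x 36 mm in plan and 66 mm high, with a narrower round black cap 26 mm in diameter; 84 mm high in all, about 90 g. This point is on its axis 42 mm above its foot (half-way up); z is up, x and y are square to its flat faces. Loose, starts on one of the three bottle places of the caddy.
- pump_center (a point): Pump bottle: round white body 44 mm diameter, straight up to 62 mm, then a neck and a flat round steel dish 34 mm in diameter on top; 82 mm high in all, about 110 g. This point is on its axis 41 mm above its foot (half-way up); z is up along the bottle. Loose, starts on one of the three bottle places of the caddy.
- tin_center (a point): Low round aluminium solder-paste tin with a lid: 52 mm diameter below 19 mm, 54 mm diameter lid above that, 32 mm high, about 70 g. This point is on its axis 16 mm above its foot (half-way up); z is up. Loose, starts on the rear place of the caddy, hemmed in by the three bottles: gaps of only 3 to 20 mm between it and them, and they are over twice as high.
- caddy: Fixed black flat caddy, 170 mm (its x) by 220 mm (its y), rim 10 mm high, walls and floor 3 mm. Origin: centre of its underside, on the bench; x points to its rear, away from the robot. Grey 58 mm circles on its floor: the tin at x +30, y 0 mm; bottles at (-28, 0), (+15, +58), (+15, -58) mm, each within 4 mm of a centre. Which bottle is where varies.
- drip_tray: Empty steel drip tray, fixed, the side area: 240 mm (its x) by 130 mm (its y), rim 10 mm high, walls and floor 3 mm thick, flat inside. Origin at the centre of its underside on the bench. To the left or to the right of the caddy.
- coaster: Fixed round cork coaster, 74 mm diameter, 4 mm thick, on a 2 mm teal mat, beside an opened phone 150 x 74 mm whose top is at most 11 mm above the bench and whose edge is 55 mm from the coaster's centre, on its +y side. Origin: centre of the coaster's underside, 2 mm above the bench; x runs along the phone. On the other side of the caddy from the drip tray.
- screwdriver_grip (a point): Bystander: loose screwdriver, 140 mm long, lying on the bench in front of the caddy; this point is in its handle. Leave it alone.
- tape_center (a point): Bystander: loose roll of yellow tape lying flat, 60 mm diameter, 18 mm high, on the bench in front of the caddy; this point is its centre. Leave it alone.
- spool_center (a point): Bystander: loose grey solder spool standing on end, 52 mm diameter, 40 mm high, on the bench behind the caddy; this point is its centre. Leave it alone.

How it is judged:
By the outcome, as a careful person would: the job done as asked, in the order asked, and still so for the second after the job is handed in, with the robot touching nothing.
It also fails if it takes over 144 s, if anything falls off the work surface, if the arm or the gripper's body presses on something with over 40 N, if the wrist force passes 120 N, or if a joint passes its speed limit or range.

## Working session

There is one attempt and no reset: what is moved stays moved. The work goes in short steps, each a Python script; the robot and the scene stay as the last script left them, time stands still between calls to the robot, and variables do not carry over. Pictures are saved under pics/ and viewed, at most 14 in all, crops included, and the job is handed in when it is done.

```bash
mkdir -p pics; ls; python3 - <<'E'
from station import ctrl, planner, monitor, imaging
import cv2
for n in("top","side"):
    d=imaging.get_image(n); cv2.imwrite(f"pics/{n}0.png",cv2.resize(d["image"][:,:,::-1],(800,600),interpolation=cv2.INTER_CUBIC))
    print(n,{k:d[k] for k in("fx","fy","cx","cy","R","t")})
s=monitor.read_state();print({k:s[k] for k in("time_s","position","eef_rot","ft_force","finger_gap")})
E
```

```text
pics
top {'fx': 468.9116292235728, 'fy': 468.9116292235728, 'cx': 253.0537219474685, 'cy': 190.01247906999518, 'R': array([[ 0.11005145, -0.99391768, -0.00403983],
       [-0.97188826, -0.10675931, -0.20984677],
       [ 0.20813912,  0.02702021, -0.97772594]]), 't': array([-0.06749907,  0.58590869,  1.33127631])}
side {'fx': 349.07377032493054, 'fy': 349.07377032493054, 'cx': 256.2087493302816, 'cy': 191.94423693701046, 'R': array([[ 0.9296997 , -0.36792855, -0.01694245],
       [-0.2664178 , -0.64001049, -0.72069974],
       [ 0.25432266,  0.67454811, -0.69304028]]), 't': array([-0.54740022,  0.17655137,  0.75800887])}
{'time_s': 0.1, 'position': array([0.26817921, 0.6189804 , 0.22573733]), 'eef_rot': array([ 7.18261459e-04,  9.79172794e-01, -2.03027384e-01, -7.21473001e-05]), 'ft_force': array([-0.39688177,  0.06662369,  0.30241912]), 'finger_gap': 0.0878778334563555}
```

View pics/top0.png

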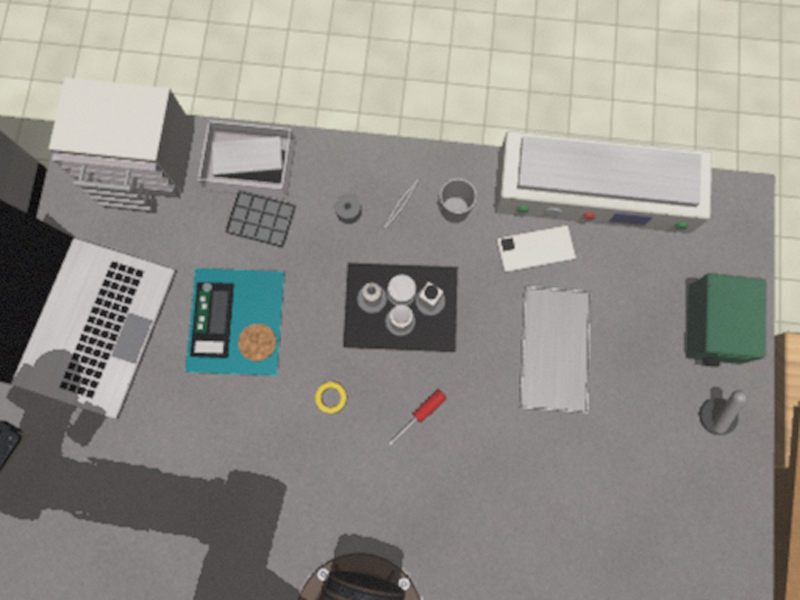

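View pics/side0.png

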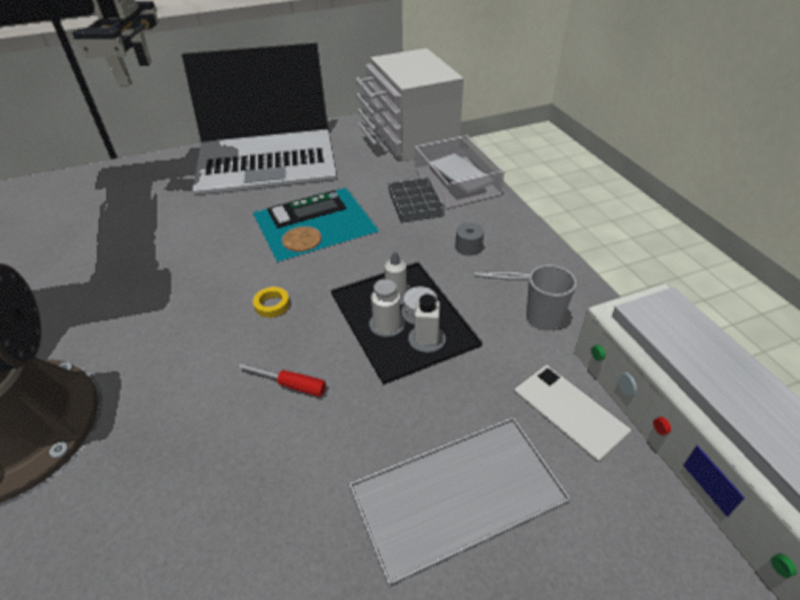

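The top view shows the caddy at about (400,307), with the dropper left (+y), the square bottle right (-y), the pump in front and the tin in the rear. The coaster is at (257,342) and the tray at (556,350), on the right. The side view agrees. I'll enlarge these regions to measure them.

```bash
cat > h.py <<'E'
from station import ctrl, planner, monitor, imaging
import cv2, numpy as np
def crop(im,u0,v0,w,h,k,fn):
    c=cv2.resize(im[v0:v0+h,u0:u0+w,::-1],None,fx=k,fy=k,interpolation=cv2.INTER_CUBIC); 
    for i in range(0,w,10): cv2.line(c,(i*k,0),(i*k,6),(0,0,255),1); cv2.putText(c,str(u0+i),(i*k,16),0,.35,(0,255,255))
    for i in range(0,h,10): cv2.line(c,(0,i*k),(6,i*k),(0,0,255),1); cv2.putText(c,str(v0+i),(8,i*k+4),0,.35,(0,255,255))
    cv2.imwrite(fn,c)
def back(d,u,v,z):
    "pixel -> world on plane z; pixel index convention: centre of pixel = integer"
    r=d["R"].T@np.array([(u-d["cx"])/d["fx"],(v-d["cy"])/d["fy"],1]); c=-d["R"].T@d["t"]
    return c+r*(z-c[2])/r[2]
def proj(d,X):
    q=d["R"]@np.asarray(X)+d["t"]; return np.array([d["fx"]*q[0]/q[2]+d["cx"],d["fy"]*q[1]/q[2]+d["cy"]])
E
python3 - <<'E'
from h import *
d=imaging.get_image("top");im=d["image"];np.savez("top.npz",**d)
crop(im,217,164,80,64,9,"pics/c1.png")
a=im
crop(im,116,165,80,80,7,"pics/c2.png")
crop(im,325,178,64,92,6,"pics/c3.png")
s=imaging.get_image("side");np.savez("side.npz",**s)
crop(s["image"],205,150,110,100,6,"pics/c4.png")
E
```

```text
(no output)
```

View pics/c1.png

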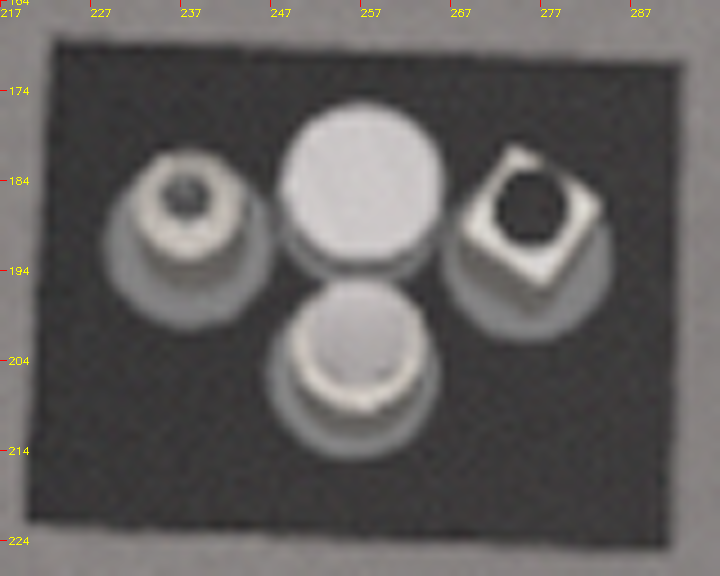

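View pics/c2.png

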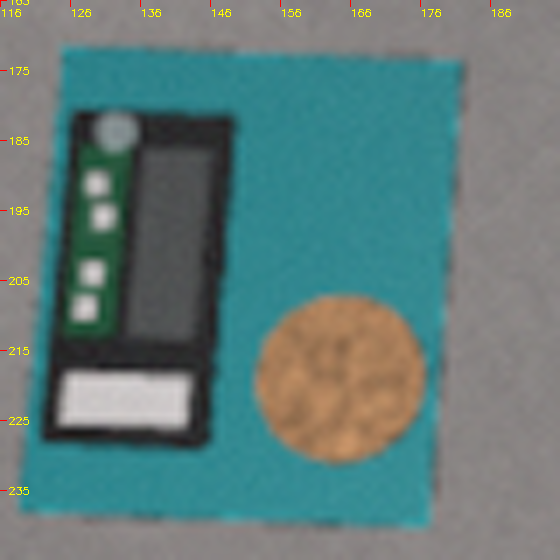

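View pics/c3.png

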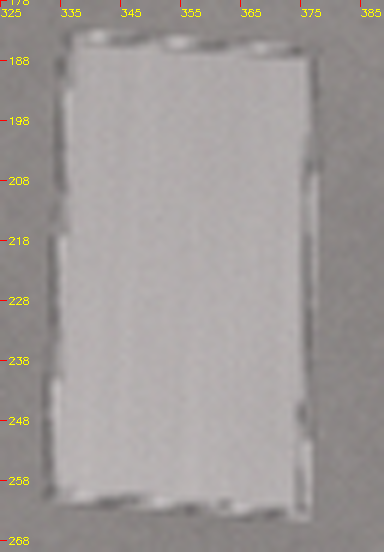

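View pics/c4.png

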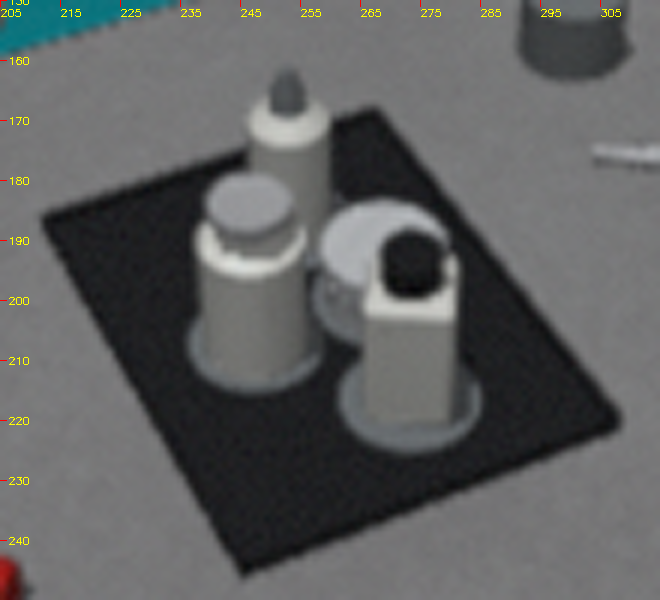

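c1 and c4 show, in crop pixels: dropper body-top centre (188,204), pump body-top (358,346), square cap (532,208) and tin lid (362,182). In c2 the coaster is at (341,378). In c3 the tray corners are near (68,32), (317,52), (305,518) and (45,497). Next I'll compute the world positions and cross-check them in the side view.

```bash
cat > meas.py <<'E'
from h import *
T=dict(np.load("top.npz"));S=dict(np.load("side.npz"))
p=lambda u0,v0,k,x,y,z:back(T,u0+(x+.5)/k-.5,v0+(y+.5)/k-.5,z)
c1=lambda x,y,z:p(217,164,9,x,y,z); c2=lambda x,y,z:p(116,165,7,x,y,z); c3=lambda x,y,z:p(325,178,6,x,y,z)
np.set_printoptions(precision=4,suppress=True)
C=np.array([c1(*q,.01) for q in((53,40),(682,63),(668,549),(25,522))]); c0=C.mean(0)
print("caddy",c0,"sides",np.linalg.norm(C-np.roll(C,-1,0),axis=1))
x=(C[0]+C[1]-C[2]-C[3]);yaw=np.arctan2(x[1],x[0]); y=(C[0]+C[3]-C[1]-C[2]);print("yaw",yaw,np.arctan2(-y[0],y[1]))
yaw=(yaw+np.arctan2(-y[0],y[1]))/2
R=np.array([[np.cos(yaw),-np.sin(yaw)],[np.sin(yaw),np.cos(yaw)]])
def side(x,y):return np.array([205+(x+.5)/6-.5,150+(y+.5)/6-.5])
for n,q,tops in(("drop_body",c1(188,204,.067),None),("drop_tip",c1(187,195,.0945),(290,72)),("pump_body",c1(358,346,.065),None),("pump_dish",c1(358,329,.085),(250,204)),("sq_cap",c1(532,208,.087),(412,253)),("sq_body",c1(531,215,.069),None),("tin",c1(362,182,.035),(383,244))):
    print(n,q,"in caddy mm",1e3*R.T@(q-c0)[:2], (proj(S,q)-side(*tops)) if tops else "")
Q=np.array([c1(*q,.069) for q in((515,146),(602,206),(543,286),(463,222))]);E=np.roll(Q,-1,0)-Q
print("sq edges",np.linalg.norm(E,axis=1),np.degrees(np.arctan2(E[:,1],E[:,0])))
print("coaster",c2(341,378,.006)); a,b=c2(236,117,.011),c2(207,446,.011)
e=(a-b)/np.linalg.norm(a-b);co=c2(341,378,.011);print("phone len",np.linalg.norm(a-b),"dist",np.cross(e,co-b)[2])
C=np.array([c3(*q,.01) for q in((68,32),(317,52),(305,518),(45,497))]);print("tray",C.mean(0),np.linalg.norm(C-np.roll(C,-1,0),axis=1));x=(C[0]+C[1]-C[2]-C[3]);print(np.arctan2(x[1],x[0]))
# marker circles on caddy floor (top view)
for m in((30,0),(-28,0),(15,58),(15,-58)):
    w=np.append(c0[:2]+R@np.array(m)/1e3,.003);print("place",m,w[:2],"crop px",((proj(T,w)-[217,164]+.5)*9-.5))
E
python3 meas.py
```

```text
caddy [ 0.5837 -0.0131  0.01  ] sides [0.2178 0.1693 0.2173 0.1685]
yaw 0.06629006361229291 0.0694512001171188
drop_body [0.5951 0.0443 0.067 ] in caddy mm [15.2566 56.4555] 
drop_tip [0.592  0.0432 0.0945] in caddy mm [12.1323 55.6171] [-2.5104 -0.4371]
pump_body [ 0.5543 -0.0165  0.065 ] in caddy mm [-29.5976  -1.459 ] 
pump_dish [ 0.5561 -0.0163  0.085 ] in caddy mm [-27.7753  -1.3284] [-0.9252 -1.0809]
sq_cap [ 0.6016 -0.0681  0.087 ] in caddy mm [ 14.1348 -56.1209] [-1.644 -1.038]
sq_body [ 0.6033 -0.0684  0.069 ] in caddy mm [ 15.7928 -56.5147] 
tin [ 0.616  -0.0112  0.035 ] in caddy mm [32.3784 -0.3562] [-0.797  -0.5223]
sq edges [0.0349 0.0333 0.0338 0.031 ] [-119.2257  150.0473   56.8167  -27.7182]
coaster [0.4834 0.2585 0.006 ]
phone len 0.14646277895276322 dist -0.055697493845642834
tray [ 0.5338 -0.321   0.01  ] [0.1281 0.2379 0.1291 0.2383]
0.027494120830289282
place (30, 0) [ 0.6136 -0.011 ] crop px [360.3418 209.3474]
place (-28, 0) [ 0.5558 -0.015 ] crop px [353.4222 374.7419]
place (15, 58) [0.5947 0.0458] crop px [190.2837 245.0116]
place (15, -58) [ 0.6026 -0.0699] crop px [527.0157 258.7087]
```

```bash
cat >> h.py <<'E'
from scipy.spatial.transform import Rotation as Ro
def quat(th):
    y=np.array([np.cos(th),np.sin(th),0]);z=np.array([0,0,-1.]);x=np.cross(y,z)
    return Ro.from_matrix(np.c_[x,y,z]).as_quat(scalar_first=True)
CY,TY=.068,.0275; H=np.pi/2; UP=.20
tray=lambda x,y:np.array([.5338,-.321])+Ro.from_euler('z',TY).as_matrix()[:2,:2]@[x,y]
# name: caddy xy, caddy closing angle, tray xy, tray closing angle, TCP z, opening
OBJ=dict(pump=((.5552,-.0164),CY-H,tray(-.075,0),TY-H,.029,.066),
 square=((.6022,-.0682),np.radians(-30),tray(0,0),TY-H,.029,.062),
 dropper=((.5950,.0440),CY,tray(.075,0),TY-H,.029,.062),
 tin=((.616,-.0112),CY-H,(.4834,.2585),None,.010,.076))
def pick(xy,q,z,opening,up=UP):
    ctrl.goto([*xy,up],q); ctrl.gripper_to(opening)
    ctrl.move_straight([*xy,z+.03],v=.25); ctrl.move_straight([*xy,z],v=.08); ctrl.gripper_to(0.)
    s=monitor.read_state();print("gap",s["finger_gap"],"F",s["finger_force"],"ft",s["ft_force"],"t",s["time_s"])
    ctrl.move_straight([*xy,up],v=.25)
def place(xy,q,z,opening,up=UP):
    ctrl.goto([*xy,up],q); ctrl.move_straight([*xy,z+.02],v=.25)
    c=ctrl.move_straight([*xy,z-.002],v=.04,contact_N=5); s=monitor.read_state()
    print("contact",c,s["position"],"gap",s["finger_gap"])
    ctrl.gripper_to(opening); ctrl.move_straight([*xy,up],v=.25);print("t",monitor.read_state()["time_s"])
E
python3 - <<'E'
from h import *
T=dict(np.load("top.npz"))
print("spool",back(T,222.5,133,.04))
p=lambda x,y:back(T,116+(x+.5)/7-.5,165+(y+.5)/7-.5,.011)
e=p(236,117)-p(207,446);print("phone yaw",np.arctan2(e[1],e[0]))
for n,(c,a,t,b,z,o) in OBJ.items():
    for k in(0,np.pi):
        r=[planner.inverse_kinematics([*xy,h],quat(an+k)) for xy,an in((c,a),(t,b if b is not None else .02)) for h in(z,UP)]
        print(n,k>0,[None if x is None else (round(x[0],2),round(x[5],2)) for x in r])
E
```

```text
spool [0.76385432 0.11183528 0.04      ]
phone yaw 0.07085768019477957
pump False [(np.float64(0.32), np.float64(1.32)), (np.float64(0.32), np.float64(1.32)), (np.float64(-0.26), np.float64(1.86)), (np.float64(-0.26), np.float64(1.86))]
pump True [(np.float64(0.32), np.float64(-1.83)), (np.float64(0.32), np.float64(-1.83)), (np.float64(-0.26), np.float64(-1.28)), (np.float64(-0.26), np.float64(-1.28))]
square False [(np.float64(0.21), np.float64(2.41)), (np.float64(0.21), np.float64(2.41)), (np.float64(-0.23), np.float64(1.83)), (np.float64(-0.23), np.float64(1.83))]
square True [(np.float64(0.21), np.float64(-0.73)), (np.float64(0.21), np.float64(-0.73)), (np.float64(-0.23), np.float64(-1.31)), (np.float64(-0.23), np.float64(-1.31))]
dropper False [(np.float64(0.4), np.float64(2.81)), (np.float64(0.4), np.float64(2.81)), (np.float64(-0.2), np.float64(1.8)), (np.float64(-0.2), np.float64(1.8))]
dropper True [(np.float64(0.4), np.float64(-0.33)), (np.float64(0.4), np.float64(-0.33)), (np.float64(-0.2), np.float64(-1.34)), (np.float64(-0.2), np.float64(-1.34))]
tin False [(np.float64(0.3), np.float64(1.34)), (np.float64(0.3), np.float64(1.34)), (np.float64(0.85), np.float64(2.31)), (np.float64(0.85), np.float64(2.31))]
tin True [(np.float64(0.3), np.float64(-1.8)), (np.float64(0.3), np.float64(-1.8)), (np.float64(0.85), np.float64(-0.83)), (np.float64(0.85), np.float64(-0.83))]
```

```bash
python3 - <<'E'
from h import *
c,a,t,b,z,o=OBJ["pump"]
pick(c,quat(a+np.pi),z,o); place(t,quat(b+np.pi),z,o)
q=tuple(np.add(OBJ["square"][0],0)); ctrl.goto([*q,.24],quat(OBJ["square"][1]+np.pi))
d=imaging.get_image("side");np.savez("side1.npz",**d)
cv2.imwrite("pics/s1.png",cv2.resize(d["image"][:,:,::-1],(800,600),interpolation=cv2.INTER_CUBIC))
E
```

```text
gap 0.043210570154763296 F 30.000497759319842 ft [-0.97659479  0.66876112  3.35764083] t 5.05
contact True [ 0.45882645 -0.32311819  0.02906128] gap 0.04346889937017764
t 9.8333
```

View pics/s1.png

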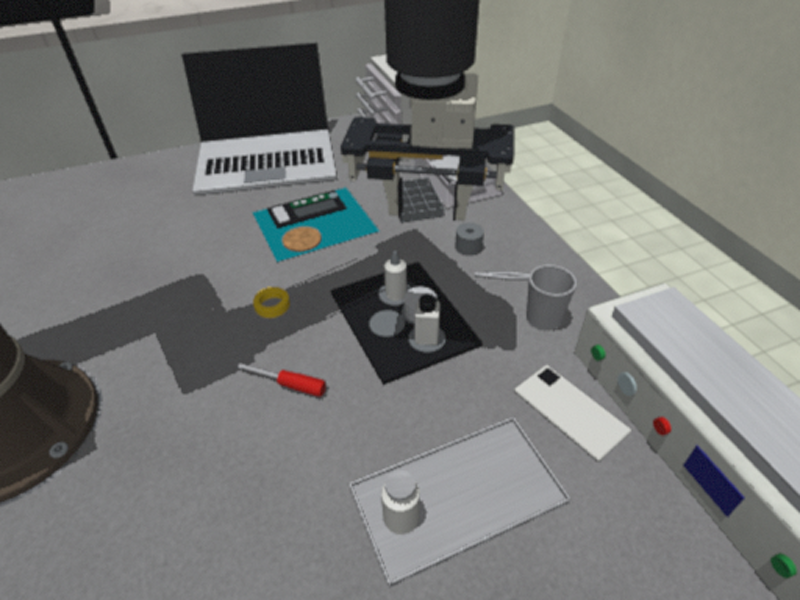

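The pump bottle is upright in the tray at (402,505) and its caddy place is free. The gripper is above the square bottle. Next: square and dropper to the tray, then check against a top image.

```bash
python3 - <<'E'
from h import *
for n in("square","dropper"):
    c,a,t,b,z,o=OBJ[n]
    pick(c,quat(a+np.pi),z,o); place(t,quat(b+np.pi),z,o)
ctrl.goto([.45,.2,.3],quat(.02+np.pi))
d=imaging.get_image("top");np.savez("top1.npz",**d)
crop(d["image"],322,178,70,92,6,"pics/t1.png")
crop(d["image"],217,164,80,64,9,"pics/t1b.png")
for n in("pump","square","dropper"): print(n,OBJ[n][2],[(proj(d,[*OBJ[n][2],h])-[322,178]+.5)*6-.5 for h in(.067,.086)])
E
```

```text
gap 0.035721884164452516 F 29.850285351276398 ft [-0.28239431  0.41104098  3.53525734] t 13.4417
contact True [ 0.5337967  -0.32108539  0.02899385] gap 0.035899719132033915
t 18.0667
gap 0.035150647889730796 F 29.998424556251848 ft [-0.27392693  0.14397005  1.87297384] t 21.4667
contact True [ 0.60877297 -0.31902227  0.0290692 ] gap 0.035342081162595115
t 26.4333
pump [ 0.45882836 -0.32306224] [array([220.81474569, 408.24775649]), array([229.45399646, 404.48529689])]
square [ 0.5338 -0.321 ] [array([226.33241989, 254.14333067]), array([234.94737338, 248.30336883])]
dropper [ 0.60877164 -0.31893776] [array([231.72521415, 103.52670603]), array([240.31472857,  95.70435817])]
```

View pics/t1.png

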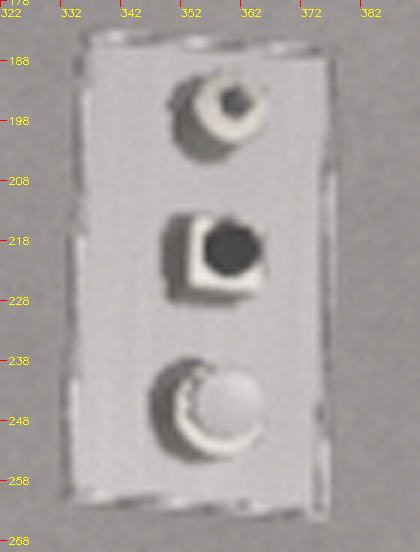

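View pics/t1b.png

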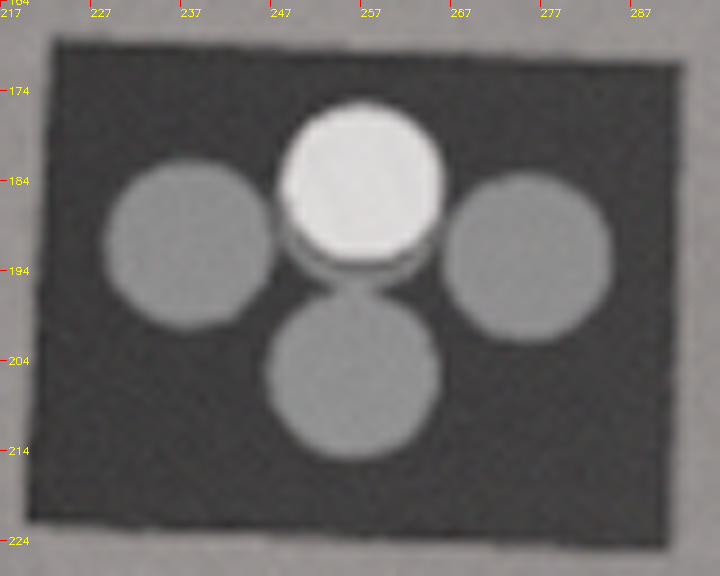

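The top view shows all three bottles upright in the tray, about 1 mm from where they were predicted. Only the tin is left in the caddy, unmoved at (362,182). Next: tin to the coaster.

```bash
python3 - <<'E'
from h import *
c,a,t,b,z,o=OBJ["tin"]
pick(c,quat(a+np.pi),z,o,.15); place(t,quat(.07+np.pi),z+.003,o,.15)
ctrl.goto([.52,-.15,.3],quat(TY+H))
d=imaging.get_image("top");np.savez("top2.npz",**d)
crop(d["image"],116,165,80,80,7,"pics/t2.png")
print((proj(d,[*t,.038])-[116,165]+.5)*7-.5)
E
```

```text
gap 0.052856980693714306 F 30.000347049208358 ft [0.04984738 0.48331704 2.22433542] t 31.8083
contact True [0.48341947 0.25859924 0.01303597] gap 0.05279755960802133
t 36.1333
[326.88812456 366.65436893]
```

View pics/t2.png

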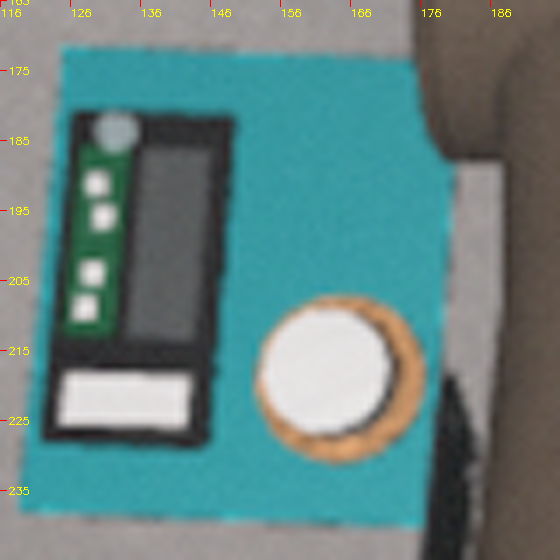

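The tin is upright on the coaster, with its lid centre at about (326,371) against (327,367) predicted. I'll get that offset from blob centroids, along with the bottle template positions.

```bash
python3 - <<'E'
from h import *
T=dict(np.load("top.npz"));D=dict(np.load("top2.npz"))
def cen(d,u0,v0,w,h,f,k=8):
    c=cv2.resize(d["image"][v0:v0+h,u0:u0+w],None,fx=k,fy=k,interpolation=cv2.INTER_CUBIC).astype(int)
    m=f(c).astype(np.uint8); n,l,s,ce=cv2.connectedComponentsWithStats(m); i=1+s[1:,4].argmax()
    pts=np.argwhere(l==i)[:,::-1].astype(np.float32);(x,y),(a,b),_=cv2.minAreaRect(pts)
    print(s[i]/k,ce[i]/k); x,y=s[i][:2]+s[i][2:4]/2
    return [u0+(ce[i]+.5)/k-.5]
co=cen(T,148,202,34,34,lambda c:c[...,0]-c[...,2]>25)[0]
ti=cen(D,148,202,30,34,lambda c:(c.min(2)>175))[0]
C=back(T,*co,.006);t=back(D,*ti,.038);print(C,t,t-C)
E
```

```text
[   4.625    5.5     24.      23.5   3479.125] [16.63543276 17.062125  ]
[   5.375    7.25    18.125   17.5   1947.875] [14.32464063 15.89478919]
[0.65215559 0.28431086 0.006     ] [0.64709519 0.28457841 0.038     ] [-0.00506041  0.00026755  0.032     ]
```

```bash
python3 - <<'E'
from h import *
T=dict(np.load("top.npz"))
C=back(T,148+16.635+.0625-.5,202+17.062-.44,.006);t=back(T,148+14.325-.44,202+15.895-.44,.038);print(C,t,t-C)
E
```

```text
[0.48317776 0.25876509 0.006     ] [0.48176716 0.25941468 0.038     ] [-0.0014106   0.00064959  0.032     ]
```

The tin is within 1.6 mm of the coaster centre, so I'll leave it. Now I'll return the bottles.

```bash
python3 - <<'E'
from h import *
for n in("dropper","square","pump"):
    c,a,t,b,z,o=OBJ[n]
    pick(t,quat(b+np.pi),z,o); place(c,quat(a+np.pi),z,o)
ctrl.goto([.45,-.3,.3],quat(TY+H))
d=imaging.get_image("top");np.savez("top3.npz",**d)
T=np.load("top.npz")
crop(np.hstack([T["image"][164:228,217:297],d["image"][164:228,217:297]]),0,0,160,64,5,"pics/t3.png")
for n,u,v,w,h in(("dropper",226,178,24,24),("square",263,176,24,24),("pump",244,191,24,24)):
    a=cv2.resize(d["image"][v:v+h,u:u+w],None,fx=8,fy=8,interpolation=cv2.INTER_CUBIC); B=cv2.resize(T["image"][v-6:v+h+6,u-6:u+w+6],None,fx=8,fy=8,interpolation=cv2.INTER_CUBIC)
    # template = bottle after; shift of start image relative to it
    a2=a; r=cv2.matchTemplate(B,a2,cv2.TM_CCOEFF_NORMED);_,m,_,l=cv2.minMaxLoc(r);print(n,m,(np.array(l)-48)/8,"px")
E
```

```text
gap 0.03509571091289358 F 30.00016128178686 ft [-0.61698136 -1.16950218  1.48597734] t 40.975
contact True [0.59500318 0.04401801 0.02901734] gap 0.035369166274499396
t 45.9417
gap 0.03594729297545124 F 29.931744039058685 ft [-0.50946763  0.87944022  2.58659439] t 49.3333
contact True [ 0.60217481 -0.06815329  0.02897042] gap 0.03569943072060412
t 53.9583
gap 0.04348430027713671 F 30.00050051137805 ft [-0.28198112  0.34077392  3.26742107] t 57.1833
contact True [ 0.55526035 -0.01631543  0.02906519] gap 0.04332365456116487
t 61.9667
dropper 0.967640221118927 [-0.125 -0.375] px
square -0.024991607293486595 [ 0.875 -6.   ] px
pump 0.9349043965339661 [0.25 0.  ] px
```

View pics/t3.png

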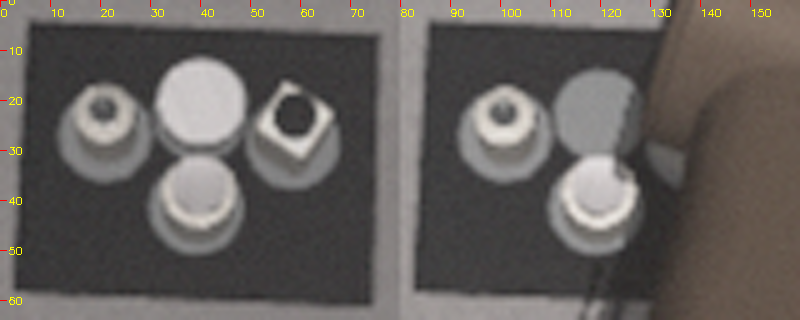

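On the right-hand (after) view the dropper and pump are back on their places, within about half a pixel. The arm hides the square bottle. I'll move the arm away and recheck.

```bash
python3 - <<'E'
from h import *
ctrl.goto([.268,.619,.25],monitor.read_state()["eef_rot"] if 0 else quat(np.arctan2(-.917,-.397)))
d=imaging.get_image("top");T=np.load("top.npz");np.savez("top4.npz",**d)
crop(d["image"],217,164,80,64,9,"pics/t4.png")
k=8;R=lambda x:cv2.resize(x,None,fx=k,fy=k,interpolation=cv2.INTER_CUBIC)
for n,u,v,w,h in(("dropper",230,179,16,13),("square",267,178,18,18),("pump",248,194,17,16),("tin/static spool",212,124,22,22),("tape",198,240,30,30),("screwdriver",245,245,45,45)):
    a=R(T["image"][v:v+h,u:u+w]);B=R(d["image"][v-4:v+h+4,u-4:u+w+4])
    _,m,_,l=cv2.minMaxLoc(cv2.matchTemplate(B,a,cv2.TM_CCOEFF_NORMED));print(n,round(m,3),(np.array(l)-4*k)/k,"px moved")
s=monitor.read_state();print(s["time_s"])
E
```

```text
dropper 0.983 [0.    0.625] px moved
square 0.98 [-0.625  0.625] px moved
pump 0.988 [0.    0.125] px moved
tin/static spool 0.995 [0. 0.] px moved
tape 0.997 [0. 0.] px moved
screwdriver 0.995 [0. 0.] px moved
66.55
```

View pics/t4.png

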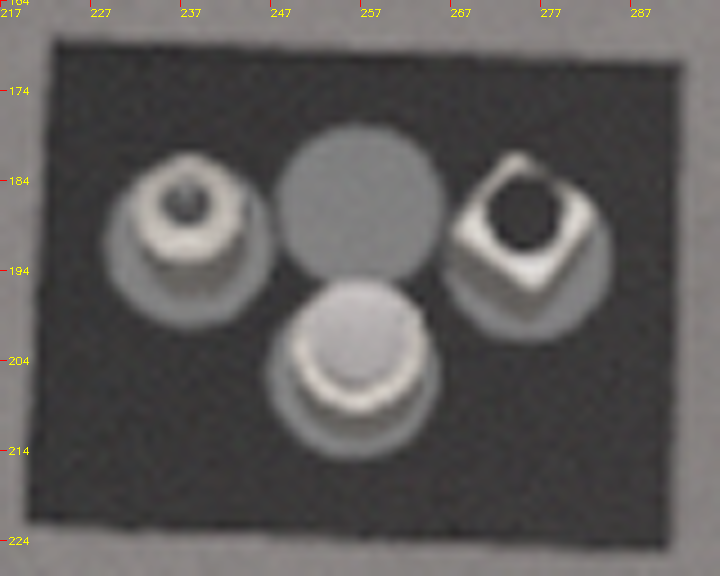

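All bottles are back upright and the bystanders haven't moved. The dropper sits about 1.8 mm too far in -x and the square about 2.2 mm off along its closing axis. There is time, so I'll regrasp and nudge both.

```bash
python3 - <<'E'
from h import *
for n,m in(("dropper",.0018),("square",.0022)):
    c,a,t,b,z,o=OBJ[n]; q=quat(a+np.pi)
    pick(c,q,z,o,.15); place(np.add(c,m*np.array([np.cos(a),np.sin(a)])),q,z,o,.15)
ctrl.goto([.268,.619,.25],quat(np.arctan2(-.917,-.397)))
d=imaging.get_image("top");T=np.load("top.npz")
k=8;R=lambda x:cv2.resize(x,None,fx=k,fy=k,interpolation=cv2.INTER_CUBIC)
for n,u,v,w,h in(("dropper",230,179,16,13),("square",267,178,18,18),("pump",248,194,17,16),("spool",212,124,22,22),("tape",198,240,30,30),("screwdriver",245,245,45,45)):
    a=R(T["image"][v:v+h,u:u+w]);B=R(d["image"][v-4:v+h+4,u-4:u+w+4])
    _,m,_,l=cv2.minMaxLoc(cv2.matchTemplate(B,a,cv2.TM_CCOEFF_NORMED));print(n,round(m,3),(np.array(l)-4*k)/k,"px moved")
d=imaging.get_image("side");cv2.imwrite("pics/s5.png",cv2.resize(d["image"][:,:,::-1],(800,600),interpolation=cv2.INTER_CUBIC))
print(monitor.read_state()["time_s"])
E
```

```text
gap 0.03508380307126701 F 30.00021146144718 ft [-1.20373523 -0.39070661  1.36839654] t 70.8833
contact True [0.5968875  0.04410335 0.02896716] gap 0.03522074340140589
t 74.15
gap 0.03542300542244719 F 29.979964792728424 ft [-0.52098869  0.63258719  1.99105854] t 76.4833
contact True [ 0.60411282 -0.06928697  0.02886238] gap 0.03598541582274859
t 79.7417
dropper 0.995 [0. 0.] px moved
square 0.991 [0. 0.] px moved
pump 0.995 [0. 0.] px moved
spool 0.996 [0. 0.] px moved
tape 0.997 [0. 0.] px moved
screwdriver 0.995 [0. 0.] px moved
82.5667
```

View pics/s5.png

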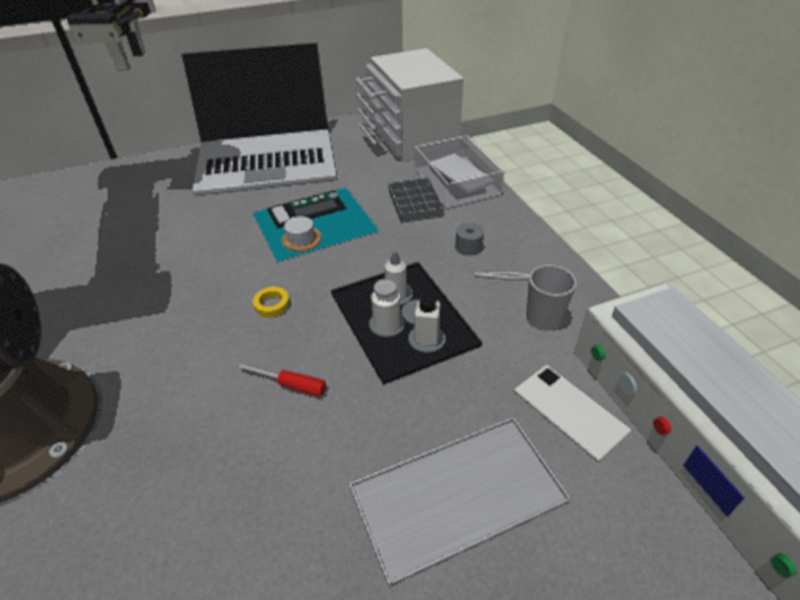

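The side view shows all three bottles upright on their own places, the tin on the coaster at (300,233), the tray empty and the arm clear. I'm handing in the job.

```bash
python3 -c "
from station import ctrl
print(ctrl.close_job())"
```

```text
the job is handed in; nothing more can be done
None
```

The job is handed in, at about 83 s of the 144 s allowed: the tin stands within about 2 mm of the coaster's centre, each bottle is back upright on its own spot with no shift visible in the top image, and the screwdriver, tape roll and spool have not moved.

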